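# Lift a silver ring with the copper pickle tongs and hold it over the pickle bowl

### The job

Pick up the copper pickle tongs by their blue grips, close their jaws on the silver ring that lies on the round steel block, and lift it over to the white bowl, ready for dipping. Finish while still holding: the tongs in the gripper, the ring pinched between both jaws, kept still above the middle of the bowl and clear of its rim. The gripper's fingers must never touch the ring, and the bowl and the other things on the bench stay where they are.

Things in the scene. Friction and masses are not known exactly. Their poses are not given: they have to be found in the camera images.
- tongs: copper spring tongs lying flat on the bench, 200 mm long, about 70 g, balanced about at the grips; a spring holds them open. Origin midway between the two blue plastic grips, at the underside; x along the tongs to the jaws, y to the left arm, z up. The bow joining the arms ends at x = -106 mm. Squeezed to about 45 mm over the grips they can be carried with the jaws still wide open (about 45 mm)
- left_grip (a point): centre of the outer face of the left blue grip, a flat plate 46 mm long, 24 mm tall from the tongs' underside. Outer faces are 50 mm apart with the tongs open, 34 mm with the jaws shut on a 24 mm thing (grips and jaws then parallel), 23 mm empty and fully shut. Squeezing takes 8 N at first, 10 N with jaws 24 mm apart
- right_grip (a point): the same point on the right grip. Both arms move alike; each jaw moves 1.9 times as far as its grip
- left_jaw (a point): centre of the inner face of the left jaw, a copper pad 26 mm long, 16 mm tall and 4 mm thick at the end of the left arm, 78 mm ahead of the tongs' origin and 8 mm above the tongs' underside (pads run from the underside to 16 mm above it); jaw gap 54 mm when open by itself
- right_jaw (a point): the same point on the right jaw; the midpoint of the two points is where a pinched thing sits
- tongs_left: left arm of the tongs with its grip and jaw; origin at its hinge in the bow, 90 mm behind and 8 mm left of the tongs' origin, x along the arm
- tongs_right: right arm of the tongs; origin at its hinge, 90 mm behind and 8 mm right of the tongs' origin
- silver_ring: silver band ring lying on the steel block with its axis upright: 24 mm outside diameter, 19 mm inside, 14 mm tall, 13 to 26 g; origin at the centre of its underside, z along its axis
- steel_disc: round dark steel block, fixed to the bench, 52 mm across and 12 mm tall, the ring lies on it; origin at the centre of its underside
- bowl: open white ceramic bowl, loose on the bench, 110 mm across the rim, 50 mm tall; origin at the centre of its underside
- bowl_rim (a point): centre of the bowl's mouth, level with the rim
- ring_cone: bystander: black ring cone, 40 mm across, 56 mm tall, origin at the centre of its underside
- leather_ring: bystander: rolled brown leather cuff, 43 x 38 x 34 mm tall, origin at the centre of its underside
- round_tin: bystander: round grey tin, 51 mm across, 20 mm tall, origin at the centre of its underside
Not all that is in view belongs to the job. Of the things shaped like the steel_disc, the steel one is meant.

How it is judged:
On the way, in this order (a step that is already met when the one before it is completed fails the run):
1. the tongs are picked up: off the bench, held by the fingers (height (world z) of tongs above 0.01 m and contact force between the fingers and tongs above 1 N), for 0.2 s.
2. both jaws are closed on the ring (contact force between each of tongs_left, tongs_right and silver_ring above 0.3 N and contact force between the fingers and tongs above 1 N), for 0.2 s.
3. the ring is lifted off the block between the jaws (all of step 2 and height (world z) of silver_ring above 0.03 m and contact force between silver_ring and steel_disc below 0.05 N), for 0.2 s.
At the end, for the whole second after the job is handed in: The ring is pinched by both jaws (over 0.3 N each) of the tongs held in the fingers (over 1 N), its underside over 60 mm above the bench, its centre within 35 mm of the bowl's centre seen from above, still (under 30 mm/s); ring and tongs do not touch the bowl, nor the robot the ring (all of step 2 and horizontal distance between silver_ring and bowl_rim below 0.035 m and height (world z) of silver_ring above 0.06 m and linear speed of silver_ring below 0.03 m/s and contact force between silver_ring and bowl below 0.05 N and contact force between tongs and bowl below 0.1 N and contact force between silver_ring and the arm below 0.05 N and contact force between silver_ring and the fingers below 0.05 N); the arm keeps its last pose, push and grip.
It fails at once if the fingers or arm touch the ring (contact force between any of the fingers, the arm and silver_ring above 0.2 N).
It fails at once if the black ring cone is moved by more than 25 mm (distance of ring_cone from where it was at the start of the episode above 0.025 m).
It fails at once if the leather cuff is moved by more than 25 mm (distance of leather_ring from where it was at the start of the episode above 0.025 m).
It fails at once if the round tin is moved by more than 25 mm (distance of round_tin from where it was at the start of the episode above 0.025 m).
It fails at once if the white bowl is moved by more than 25 mm (distance of bowl from where it was at the start of the episode above 0.025 m).
It also fails if it takes over 45 s, if anything falls off the work surface, if the arm or the gripper's body presses on something with over 40 N, if the wrist force passes 120 N, or if a joint passes its speed limit or range.

### The arm

A 7-joint arm with a two-finger parallel gripper is mounted at the origin on a cart in front of the work surface, level with it; the furniture and walls round the work are solid. World frame = base frame: x ahead of the robot, y to its left, z up, the work surface at z = 0. Lengths are in m, angles in rad, forces in N, time in s.
With the tool pointing down it reaches from about 0.425 to 0.875 m from the base axis. Payload 4.7 kg.
Tool frame: the origin (TCP) lies at the very end of the fingers, on their centre line; the grasp point (between the pads) lies 19 mm behind it; z points along the fingers, y is the line along which they close (so a half turn about z gives the same grasp; the last joint's range is limited). The gripper opens to 85 mm and grips with 20 to 120 N. Pads are 22 mm wide; open, the fingers measure 114 mm over their backs; the gripper's body (76 mm by 85 mm) begins 54 mm behind the grasp point. The pads swing forward as they close: fully open they stand 13 mm farther back than shut.
Start: joints at [1.163, 0.321, -0.07, 1.45, 0.023, 1.371, -0.057], TCP at [0.266, -0.593, 0.231] pointing down, gripper open.
Joint ranges: [-2.86, 2.86], [-0.3, 2.09], [-1.38, 1.24], [0.06, 2.45], [-1.56, 4.7], [0.09, 2.05], [-2.69, 2.69]. Speed limits (rad/s): [2.57, 2.57, 3.14, 3.14, 3.14, 3.14, 3.14].

### API

Orientations are given as a 3x3 rotation matrix whose columns are the frame's x, y, z axes.
In Python, from bench import env, optics gives the robot as it stands.
- The arm moves only by the shell command python3 -m creep 'ROWS' [FORCE]. ROWS is JSON, a list that holds one entry, the list of rows, each a list of 7 numbers: the finger opening in cm, from 0 to 8.54, then the shift along the world's x, y, z in cm, then the turn, a rotation vector about the world's x, y, z in degrees. A call has 1 to 10 rows; each row shifts and turns the commanded pose from where the row before left it; what a row does not reach is not made up. A row lasts 1/8 s, in which the tool goes at most 62.5 mm and 10.7 degrees, less where a joint would pass 70% of its speed; a pose out of reach is approached as far as the arm can. A call is refused whole if a number of a shift passes 6.25 or a number of a turn 10.7, either way. A call with a gripper value outside its range is refused whole. The fingers move at their own pace and stop on an object; FORCE is the grip in N (left out, the last holds). Time passes only in rows, so rows that do not move let the fingers close. It gives the time, the measured TCP pose, the force, the opening and the grip force at its end, in the units of the state.
- env.get_state(): the state, without advancing time (a new reading comes with each control period).
- optics.grab_frame(name): name is "side" or "top" or "wrist"; returns a dict with "pixels" (420x560x3 uint8, red, green, blue), "z_map" (420x560 float32, m along the optical axis (not along the pixel's ray), 0 where there is no reading), "vfov" (degrees; the focal length in pixels is half the picture's height over the tangent of half this angle, whatever the lens; pixels are square), "cx", "cy" (the principal point, pixels), "R" (3x3) and "t" (3): a world point X has camera coordinates R X + t; the wrist camera has in their place "T_tool_cam" (4x4, takes a point from camera to tool coordinates, whose origin is the TCP and whose axes are the flange's). Camera axes: x right, y down, z forward; pixel columns grow to the right and rows downward; lengths in m; the calibration is good to about 2 mm. A picture is of the moment at which its call begins: read the wrist's pose just before it.
- env.close_job(): hands the job in; it is judged then, once.
The state is a dict: "clock": time; "qpos": joint angles; "joint_vel": joint speeds; "effort": joint torques, N m; "tool_pos": TCP position; "tcp_rot": TCP orientation; "wrist_force": force on the tool from outside, world axes, zero at the start; "torque": the same for the moment, N m; "grip_width": finger opening in m; "finger_force": force on a finger pad.
Only numpy, scipy, OpenCV 4.12 (cv2) and the standard library are available. Lean on these libraries where they do the work, as an engineer would, in place of code of your own. Each camera call takes 0.05 s, during which the arm holds its last target. There are 200 camera calls.

## Working session

There is one attempt and no reset: what is moved stays moved. The work goes in short steps, Python scripts to look and compute and a shell command to move; the robot and the scene stay as the last step left them, time stands still between calls to the robot, and variables do not carry over. Pictures are saved under pics/ and viewed, at most 10 in all, crops included, and the job is handed in when it is done.

```bash
mkdir -p pics; ls; cat > h.py <<'E'
import numpy as np,cv2
from bench import env,optics
def grab(n):
    s=env.get_state(); f=optics.grab_frame(n); f['s']=s; return f
def cloud(f):
    z=f['z_map'];h,w=z.shape
    fl=h/2/np.tan(np.radians(f['vfov'])/2)
    v,u=np.mgrid[:h,:w]
    P=np.stack([(u-f['cx'])/fl*z,(v-f['cy'])/fl*z,z],-1)
    if 'R' in f: W=(P-f['t'])@f['R']
    else:
        T=f['T_tool_cam'];W=(P@T[:3,:3].T+T[:3,3])@np.array(f['s']['tcp_rot']).T+f['s']['tool_pos']
    W[z==0]=np.nan
    return W
E
python3 - <<'E'
from h import *
import pickle
for n in ['top','side']:
    f=grab(n);cv2.imwrite(f'pics/{n}.png',f['pixels'][:,:,::-1]);np.save(n+'.npy',cloud(f))
    print(n,f['vfov'],f['cx'],f['cy'],f['t'])
s=env.get_state();print(s)
E
```

```text
pics
top 51.59325504173914 282.3249499356172 215.08323168736467 [-0.15248619  0.60091713  0.84131045]
side 52.429908912396016 280.2609230190521 209.56082800771117 [0.58396729 0.1208661  0.79725512]
{'clock': 0.1, 'qpos': array([ 1.16310182,  0.32176216, -0.07008459,  1.45159554,  0.02258919,
        1.37083036, -0.05691559]), 'joint_vel': array([-0.00044819, -0.0012546 , -0.00086345, -0.00200015,  0.00112759,
       -0.00040877, -0.00131681]), 'effort': array([-2.07489620e-04, -4.94878972e+01, -3.84007143e-01, -3.15209019e+01,
        1.30006426e-02,  7.42708391e-03,  1.72640756e-05]), 'tool_pos': array([ 0.2658579 , -0.59258228,  0.2303029 ]), 'tcp_rot': array([[ 9.12351231e-01,  4.09407574e-01, -8.18632514e-04],
       [ 4.09408383e-01, -9.12349809e-01,  1.61275748e-03],
       [-8.66040922e-05, -1.80655628e-03, -9.99998364e-01]]), 'wrist_force': array([ 0.26443605,  0.22235372, -0.24497213]), 'torque': array([-0.02994905, -0.01042477,  0.0304666 ]), 'finger_force': 0.0, 'grip_width': 0.08558940516129403}
```

View pics/top.png

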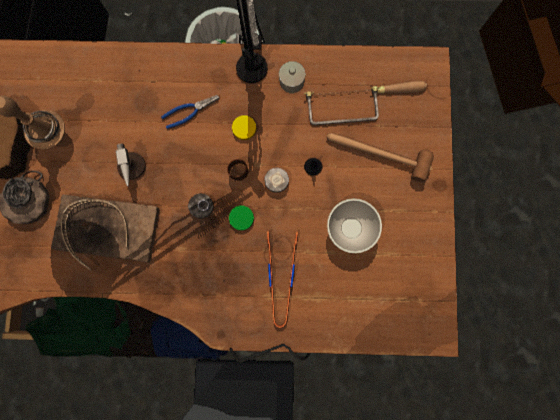

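The top view shows the tongs with jaws up (about 283,275) and the bowl at (354,227). The ring and block are probably at (201,205). I'll enlarge to check.

```bash
python3 - <<'E'
from h import *
W=np.load('top.npy')
for n,(u,v) in dict(bowl=(354,227),tip=(283,325),lg=(269,278),rg=(292,275),lj=(269,235),rj=(297,235),ring=(201,205),green=(241,218),tin=(277,180),cone=(313,167),leather=(238,170),corner=(455,355)).items():
    print(n,W[v,u].round(3))
im=cv2.imread('pics/top.png')
cv2.imwrite('pics/c1.png',cv2.resize(im[150:340,170:400],None,fx=3.1,fy=3.1,interpolation=cv2.INTER_CUBIC))
E
```

```text
bowl [ 0.588 -0.29   0.002]
tip [ 0.384 -0.145  0.016]
lg [ 0.477 -0.114  0.027]
rg [ 0.484 -0.161  0.025]
lj [ 0.567 -0.111  0.003]
rj [ 0.567 -0.17   0.014]
ring [0.626 0.034 0.013]
green [ 0.6   -0.051  0.013]
tin [ 0.681 -0.125  0.02 ]
cone [ 0.71  -0.2    0.023]
leather [ 0.706 -0.04   0.003]
corner [ 0.332 -0.495 -0.001]
```

View pics/c1.png

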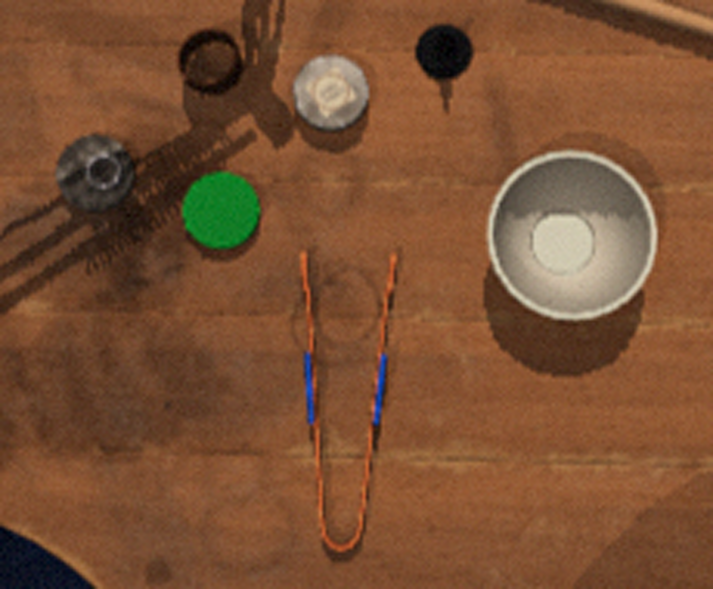

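View pics/side.png

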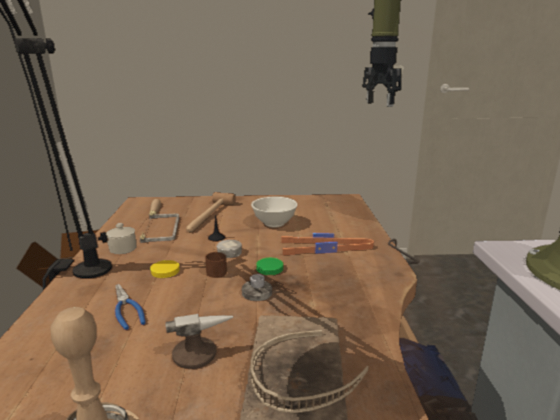

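The block with the ring is at crop (97,173). The tongs' grips are at (310,388) and (380,388), pointing nearly along +x, with the bowl on the right. The side view shows nothing tall near the path. Next I'll measure with colour masks.

```bash
cat > m.py <<'E'
from h import *
def meas(f):
    W=cloud(f);p=f['pixels'].astype(int);r,g,b=p[...,0],p[...,1],p[...,2]
    box=np.zeros(r.shape,bool);box[225:335,255:310]=1
    blue=box&(b>r+40)&(b>g+30)
    cop=box&(r>150)&(r-b>85)
    return W,blue,cop
E
python3 - <<'E'
from m import *
f=grab('top');W,blue,cop=meas(f)
fl=210/np.tan(np.radians(f['vfov'])/2)
C=-f['R'].T@f['t']
def onz(u,v,z):
    d=f['R'].T@np.array([(u-f['cx'])/fl,(v-f['cy'])/fl,1]);return C+d*(z-C[2])/d[2]
print('cam',C)
n,l,st,c=cv2.connectedComponentsWithStats(blue.astype(np.uint8))
for i in range(1,n):
    if st[i,4]>8: print('blue',st[i],onz(*c[i],.022).round(4), np.nanmedian(W[l==i],0).round(4))
v,u=np.nonzero(cop); 
print('cop',len(u))
X=np.array([onz(a,b_,.014) for a,b_ in zip(u,v)])
print('bow x',X[:,0].min(),X[:,0].max())
for lo,hi in [(.38,.4),(.4,.42),(.42,.44),(.44,.46),(.5,.52),(.52,.54),(.54,.56),(.56,.6)]:
    s=X[(X[:,0]>lo)&(X[:,0]<hi)]
    a=s[s[:,1]>-.137,1];b=s[s[:,1]<-.137,1]
    print(lo,len(a),len(b),a.mean() if len(a) else 0,b.mean() if len(b) else 0)
# rims by height
def circ(ulo,uhi,vlo,vhi,zlo,zhi,name):
    w=W[vlo:vhi,ulo:uhi].reshape(-1,3);w=w[(w[:,2]>zlo)&(w[:,2]<zhi)]
    (c,r)=cv2.minEnclosingCircle(w[:,:2].astype(np.float32));print(name,len(w),c,r,w[:,:2].mean(0),np.median(w[:,2]))
circ(320,390,195,260,.044,.058,'bowl rim')
circ(180,222,185,225,.006,.018,'block')
circ(180,222,185,225,.021,.033,'ring')
w=W[230:330,315:320].reshape(-1,3);print('bench z',np.nanmedian(w[:,2]))
E
```

```text
cam [ 0.48171013 -0.15133033  0.91499245]
blue [268 264   3  23  40] [ 0.4831 -0.1144  0.022 ] [ 0.4822 -0.1142  0.0238]
blue [291 264   4  23  39] [ 0.4846 -0.1612  0.022 ] [ 0.4843 -0.1609  0.0242]
cop 404
bow x 0.3796053294488313 0.5883581027350344
0.38 15 16 -0.12859642065257168 -0.14632859721479266
0.4 22 40 -0.12158628146458993 -0.15819492374859756
0.42 29 50 -0.1192669684392718 -0.16319834019070534
0.44 25 39 -0.12000789841315361 -0.1670175282447289
0.5 5 20 -0.11481223732868531 -0.16950687980254253
0.52 10 50 -0.11313456770850305 -0.17777037098879866
0.54 12 15 -0.11031231169121918 -0.16869920598514748
0.56 15 26 -0.10951886987972473 -0.1710150283150427
bowl rim 468 (0.5849345326423645, -0.2826365530490875) 0.05482317879796028 [ 0.5872208  -0.28661778] 0.049608476853345296
block 434 (0.6244084239006042, 0.03587929531931877) 0.026697371155023575 [0.62417127 0.03636698] 0.012302718951414432
ring 45 (0.6239403486251831, 0.026806984096765518) 0.011734827421605587 [0.62382501 0.02711544] 0.02587307105830503
bench z 0.00038850191166935185
```

```bash
python3 -m creep '[[[8.54,0,0,0,0,0,0]]]' 20
```

```text
clock: 0.28
tool_pos: [0.266, -0.5929, 0.2309]
tcp_rot: [[0.912, 0.409, -0.0], [0.409, -0.912, 0.001], [-0.0, -0.001, -1.0]]
wrist_force: [-0.1, -0.9, 0.6]
grip_width: 0.0853
finger_force: 0.0
```

```bash
python3 -m creep '[[[8.54,2.18,4.55,-0.3,0,0,-2.42],[8.54,2.18,4.55,-0.3,0,0,-2.42],[8.54,2.18,4.55,-0.3,0,0,-2.42],[8.54,2.18,4.55,-0.3,0,0,-2.42],[8.54,2.18,4.55,-0.3,0,0,-2.42],[8.54,2.18,4.55,-0.3,0,0,-2.42],[8.54,2.18,4.55,-0.3,0,0,-2.42],[8.54,2.18,4.55,-0.3,0,0,-2.42],[8.54,2.18,4.55,-0.3,0,0,-2.42],[8.54,2.18,4.55,-0.3,0,0,-2.42]]]' 20
python3 -m creep '[[[8.54,0,0,0,0,0,0],[8.54,0,0,0,0,0,0],[8.54,0,0,0,0,0,0]]]'
python3 - <<'E'
from h import *
f=grab('wrist');np.save('w1.npy',cloud(f));cv2.imwrite('pics/w1.png',f['pixels'][:,:,::-1]);print(f['T_tool_cam'].round(3))
E
```

```text
clock: 1.52
tool_pos: [0.4846, -0.1366, 0.2015]
tcp_rot: [[1.0, -0.002, 0.001], [-0.002, -1.0, -0.001], [0.001, 0.001, -1.0]]
wrist_force: [0.2, -0.5, 0.6]
grip_width: 0.0853
finger_force: 0.0
clock: 1.9
tool_pos: [0.4835, -0.1397, 0.2013]
tcp_rot: [[1.0, -0.003, -0.0], [-0.003, -1.0, -0.001], [-0.0, 0.001, -1.0]]
wrist_force: [-0.4, -0.6, 0.4]
grip_width: 0.0853
finger_force: 0.0
[[ 0.001 -0.958 -0.286  0.072]
 [ 1.     0.001  0.     0.   ]
 [ 0.    -0.286  0.958 -0.143]
 [ 0.     0.     0.     1.   ]]
```

View pics/w1.png

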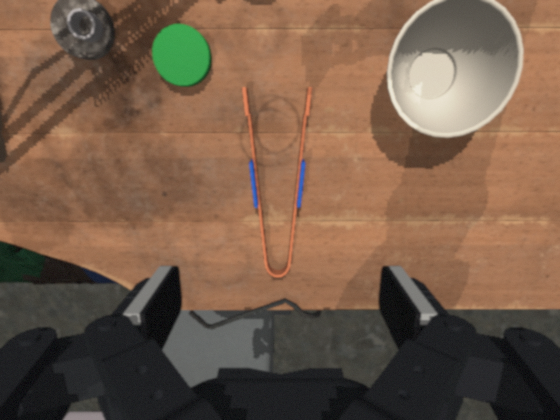

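The wrist view shows the tongs' grips at (254,185) and (301,185), the jaws at (246,95) and (308,95), the bow at (278,275), and the ring on its block at (82,25).

```bash
cat > wm.py <<'E'
from h import *
def onzf(f):
    fl=210/np.tan(np.radians(f['vfov'])/2);T=f['T_tool_cam'];R=np.array(f['s']['tcp_rot'])
    C=R@T[:3,3]+f['s']['tool_pos']
    def o(u,v,z):
        d=R@T[:3,:3]@np.array([(u-f['cx'])/fl,(v-f['cy'])/fl,1]);return (C+d*(z-C[2])/d[2]).round(4)
    return o
E
python3 - <<'E'
from wm import *
f=grab('wrist');o=onzf(f);W=cloud(f)
p=f['pixels'].astype(int);r,g,b=p[...,0],p[...,1],p[...,2]
n,l,st,c=cv2.connectedComponentsWithStats(((b>r+40)&(b>g+30)).astype(np.uint8))
for i in range(1,n):
    if st[i,4]>40: print('blue',st[i],o(*c[i],.02), np.nanmedian(W[l==i],0).round(4))
cop=(r>150)&(r-b>85);cop[:80]=0;cop[:,:200]=0;cop[:,340:]=0
v,u=np.nonzero(cop)
for a in range(84,280,12):
    s=(v>=a)&(v<a+12);L=u[s&(u<278)];R=u[s&(u>=278)]
    if len(L)and len(R): print(a,o(L.mean(),a+6,.012)[:2],o(R.mean(),a+6,.012)[:2])
w=W[:60,40:120].reshape(-1,3)
for z0,z1 in[(.006,.018),(.021,.033)]:
    q=w[(w[:,2]>z0)&(w[:,2]<z1)];print(cv2.minEnclosingCircle(q[:,:2].astype(np.float32)),np.median(q[:,2]))
q=W[280:340,120:180].reshape(-1,3);q=q[q[:,2]>.1];print('fingertip z',np.nanmin(q,0),f['s']['tool_pos'])
q=W[0:140,380:530].reshape(-1,3);q=q[(q[:,2]>.045)&(q[:,2]<.056)];print('bowl',cv2.minEnclosingCircle(q[:,:2].astype(np.float32)))
E
```

```text
blue [249 161   9  47 176] [ 0.4849 -0.1134  0.02  ] [ 0.4858 -0.1137  0.0238]
blue [297 161   8  47 171] [ 0.4839 -0.1603  0.02  ] [ 0.4844 -0.1601  0.0241]
84 [ 0.5719 -0.1066] [ 0.5717 -0.1696]
96 [ 0.5612 -0.1074] [ 0.561  -0.1779]
108 [ 0.5503 -0.1088] [ 0.5502 -0.1649]
120 [ 0.5392 -0.111 ] [ 0.5391 -0.1629]
132 [ 0.5279 -0.1109] [ 0.5278 -0.1791]
144 [ 0.5164 -0.1126] [ 0.5162 -0.1791]
156 [ 0.5046 -0.1138] [ 0.5045 -0.1607]
168 [ 0.4926 -0.116 ] [ 0.4925 -0.1577]
180 [ 0.4804 -0.1171] [ 0.4803 -0.1565]
192 [ 0.4678 -0.1182] [ 0.4677 -0.1553]
204 [ 0.4551 -0.1189] [ 0.455  -0.1548]
216 [ 0.442  -0.1206] [ 0.4419 -0.1681]
228 [ 0.4286 -0.1231] [ 0.4285 -0.167 ]
240 [ 0.415  -0.1207] [ 0.4149 -0.1725]
252 [ 0.4011 -0.1217] [ 0.401  -0.1612]
264 [ 0.3868 -0.1277] [ 0.3868 -0.1454]
276 [ 0.3722 -0.1341] [ 0.3722 -0.1392]
((0.6259458065032959, 0.03733369708061218), 0.02683347463607788) 0.012282793854691845
((0.6244798898696899, 0.02834104374051094), 0.012406428344547749) 0.025606415025804796
fingertip z [ 0.47123201 -0.1076154   0.21489831] [ 0.48355729 -0.13959283  0.2013326 ]
bowl ((0.5863422751426697, -0.28168749809265137), 0.055173974484205246)
```

```bash
python3 -m creep '[[[8.54,0.1,0.25,-4.5,0,0,0],[8.54,0,0,-4.5,0,0,0],[8.54,0,0,-4,0,0,0],[8.54,0,0,-3,0,0,0],[8.54,0,0,-2,0,0,0],[6.4,0,0,-1,0,0,0],[6.2,0,0,0,0,0,0],[6.2,0,0,0,0,0,0],[6.2,0,0,0,0,0,0]]]' 20
python3 - <<'E'
from wm import *
f=grab('wrist');W=cloud(f);cv2.imwrite('pics/w2.png',f['pixels'][:,:,::-1])
q=W[250:400,100:450].reshape(-1,3);t=f['s']['tool_pos'];q=q[(abs(q[:,0]-t[0])<.013)&(q[:,2]>.003)]
for sgn in(1,-1):
    a=q[(sgn*(q[:,1]-t[1])>.027)&(sgn*(q[:,1]-t[1])<.06)];print(len(a),np.nanpercentile(a,[1,50,99],axis=0).round(4) if len(a) else 0)
print(t,f['s']['grip_width'])
E
```

```text
clock: 3.12
tool_pos: [0.4858, -0.1359, 0.0123]
tcp_rot: [[1.0, -0.001, 0.002], [-0.001, -1.0, -0.001], [0.002, 0.001, -1.0]]
wrist_force: [0.2, 0.2, -0.1]
grip_width: 0.0624
finger_force: 0.0
6895 [[ 0.4746 -0.1058  0.0219]
 [ 0.4921 -0.0956  0.0663]
 [ 0.4984 -0.0827  0.0764]]
6038 [[ 0.4745 -0.1873  0.0212]
 [ 0.4922 -0.1731  0.0638]
 [ 0.4984 -0.1656  0.0762]]
[ 0.4858245  -0.13588369  0.01228797] 0.06235474717850651
```

View pics/w2.png

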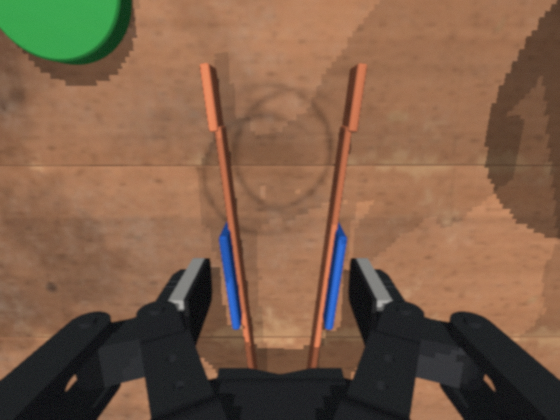

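```bash
python3 -m creep '[[[6.2,0,-0.1,-1,0,0,0],[6.2,0,0,-0.5,0,0,0],[5.6,0,0,0,0,0,0],[5,0,0,0,0,0,0],[4.5,0,0,0,0,0,0],[4.5,0,0,0,0,0,0],[4.5,0,0,0,0,0,0]]]' 20
```

```text
clock: 4.05
tool_pos: [0.4863, -0.1363, -0.0022]
tcp_rot: [[1.0, -0.0, 0.002], [-0.0, -1.0, -0.0], [0.002, 0.0, -1.0]]
wrist_force: [-1.7, 1.6, 12.4]
grip_width: 0.0454
finger_force: 13.9
```

```bash
python3 -m creep '[[[4.5,0,0,0.3,0,0,0],[4.5,0,0,0.5,0,0,0],[4.5,0,0,1.5,0,0,0],[4.5,0,0,2.5,0,0,0],[4.5,0,0,2.5,0,0,0],[4.5,0,0,2.5,0,0,0],[4.5,0,0,0,0,0,0],[4.5,0,0,0,0,0,0]]]'
python3 - <<'E'
from h import *
f=grab('side');cv2.imwrite('pics/s2.png',cv2.resize(f['pixels'][150:290,240:440,::-1],None,fx=4,fy=4,interpolation=cv2.INTER_CUBIC))
f=grab('wrist');W=cloud(f);p=f['pixels'].astype(int);r,g,b=p[...,0],p[...,1],p[...,2]
cop=(r>120)&(r-b>80)&(W[...,2]>.045);blue=(b>r+40)&(b>g+30)
t=f['s']['tool_pos'];R=np.array(f['s']['tcp_rot'])
for nm,m in(('cop',cop),('blue',blue)):
    q=(W[m]-t)@R
    for s in(1,-1):
        a=q[s*q[:,1]>0]
        for lo in np.arange(-.02,.1,.012):
            k=a[(a[:,0]>lo)&(a[:,0]<lo+.012)]
            if len(k)>15: print(nm,s,lo.round(3),len(k),np.median(k,0).round(4),'top',np.percentile(k[:,2],5).round(4),np.percentile(k[:,2],95).round(4))
cv2.imwrite('pics/w3.png',f['pixels'][:,:,::-1])
E
```

```text
clock: 5.05
tool_pos: [0.4846, -0.1365, 0.0939]
tcp_rot: [[1.0, -0.001, -0.001], [-0.001, -1.0, 0.0], [-0.001, -0.0, -1.0]]
wrist_force: [-0.8, 0.3, -1.3]
grip_width: 0.0453
finger_force: 7.8
cop 1 -0.02 114 [-0.0137  0.0164 -0.0173] top -0.0181 -0.0165
cop 1 -0.008 127 [-0.0022  0.0171 -0.0171] top -0.0181 -0.0164
cop 1 0.004 134 [ 0.0098  0.0178 -0.0174] top -0.0184 -0.0163
cop 1 0.016 152 [ 0.0227  0.0187 -0.0173] top -0.0182 -0.0163
cop 1 0.028 201 [ 0.034   0.0197 -0.0174] top -0.0183 -0.0164
cop 1 0.04 216 [ 0.046   0.0204 -0.0174] top -0.0185 -0.0165
cop 1 0.052 237 [ 0.0582  0.021  -0.0175] top -0.0184 -0.0164
cop 1 0.064 379 [ 0.0701  0.0231 -0.0184] top -0.0194 -0.0173
cop 1 0.076 399 [ 0.0821  0.0239 -0.0184] top -0.0194 -0.0172
cop 1 0.088 41 [ 0.0885  0.0242 -0.018 ] top -0.019 -0.0171
cop -1 -0.02 92 [-0.0143 -0.0163 -0.0172] top -0.018 -0.0159
cop -1 -0.008 113 [-0.002  -0.0171 -0.0173] top -0.0182 -0.0162
cop -1 0.004 117 [ 0.0107 -0.0177 -0.0172] top -0.0181 -0.0163
cop -1 0.016 154 [ 0.0229 -0.0186 -0.0173] top -0.0183 -0.0163
cop -1 0.028 210 [ 0.0343 -0.0196 -0.0172] top -0.0184 -0.0162
cop -1 0.04 237 [ 0.0463 -0.0204 -0.0173] top -0.0183 -0.0162
cop -1 0.052 269 [ 0.0582 -0.021  -0.0173] top -0.0185 -0.0162
cop -1 0.064 399 [ 0.07   -0.0232 -0.0183] top -0.0193 -0.0171
cop -1 0.076 425 [ 0.0821 -0.0239 -0.0183] top -0.0195 -0.0173
cop -1 0.088 42 [ 0.0885 -0.0241 -0.0181] top -0.0193 -0.0172
blue 1 -0.02 277 [-0.0135  0.0188 -0.026 ] top -0.0272 -0.0232
blue 1 -0.008 328 [-0.0017  0.0198 -0.026 ] top -0.027 -0.0231
blue 1 0.004 355 [ 0.01    0.0204 -0.026 ] top -0.0272 -0.0229
blue 1 0.016 238 [ 0.0202  0.021  -0.0252] top -0.0269 -0.0148
blue -1 -0.02 272 [-0.0139 -0.0188 -0.026 ] top -0.027 -0.0219
blue -1 -0.008 317 [-0.0019 -0.0196 -0.026 ] top -0.0272 -0.0226
blue -1 0.004 351 [ 0.01   -0.0204 -0.026 ] top -0.0271 -0.0224
blue -1 0.016 245 [ 0.02   -0.021  -0.0253] top -0.027 -0.0162
```

View pics/s2.png

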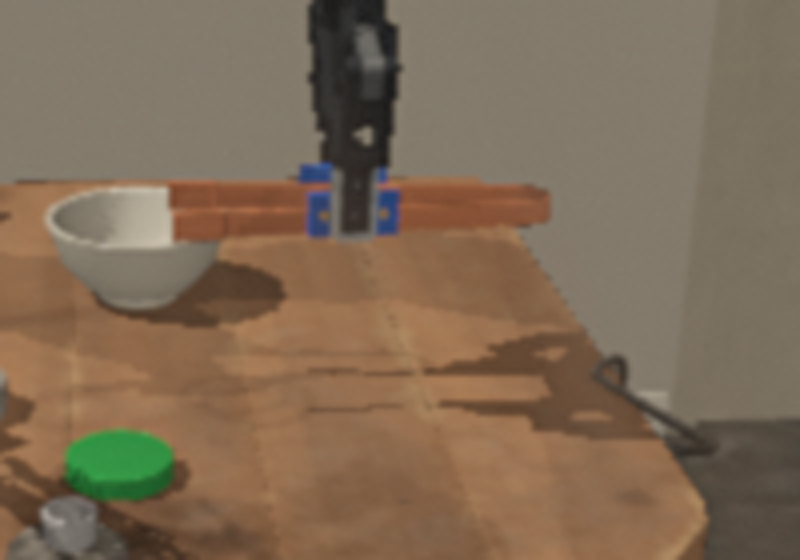

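View pics/w3.png

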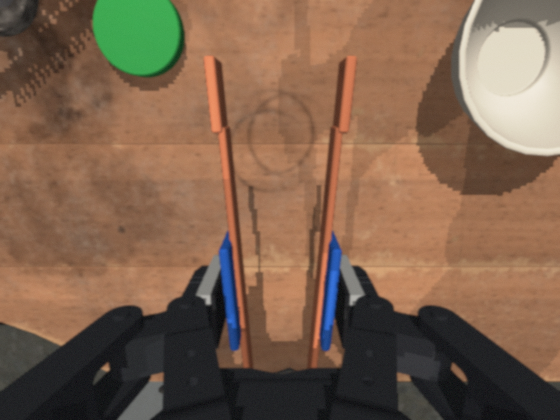

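The side view shows the tongs level in the fingers at crop (360,210). The wrist view shows them centred with the jaws open. Next I go above the ring.

```bash
python3 -m creep '[[[4.5,0.4,1,0,0,0,0],[4.5,0.8,2.1,0,0,0,0],[4.5,0.9,2.4,0,0,0,0],[4.5,0.9,2.4,0,0,0,0],[4.5,0.9,2.4,0,0,0,0],[4.5,0.9,2.4,-0.5,0,0,0],[4.5,0.8,2.1,-1,0,0,0],[4.5,0.7,1.6,-1,0,0,0],[4.5,0,0,0,0,0,0],[4.5,0,0,0,0,0,0]]]'
cat > j.py <<'E'
from h import *
f=grab('wrist');W=cloud(f);p=f['pixels'].astype(int);r,g,b=p[...,0],p[...,1],p[...,2]
t=f['s']['tool_pos'];R=np.array(f['s']['tcp_rot']);Q=(W-t)@R
cop=(r>120)&(r-b>80)&(W[...,2]>t[2]+.012)&(W[...,2]<t[2]+.03);a=W[cop&(Q[...,0]>.066)&(Q[...,0]<.1)]
for s in(1,-1):
    k=a[s*(a[:,1]-t[1])>0];print('jaw',np.median(k,0).round(4),'x',np.percentile(k[:,0],[2,98]).round(4))
gray=(abs(r-b)<40)&(W[...,2]>.021)&(W[...,2]<.034)&(abs(W[...,0]-.624)<.025)&(abs(W[...,1]-.028)<.02)
q=W[gray];print('ring',len(q),cv2.minEnclosingCircle(q[:,:2].astype(np.float32)),np.median(q[:,2]))
bl=W[(abs(W[...,0]-.625)<.03)&(abs(W[...,1]-.037)<.03)&(W[...,2]>.007)&(W[...,2]<.017)];print('block top',np.median(bl[:,2]))
print(t.round(4),f['s']['wrist_force'].round(2),R[:,0].round(4));cv2.imwrite('pics/j.png',f['pixels'][:,:,::-1])
E
python3 j.py
```

```text
clock: 6.4
tool_pos: [0.5478, 0.0271, 0.0692]
tcp_rot: [[1.0, -0.001, -0.001], [-0.001, -1.0, -0.0], [-0.001, 0.0, -1.0]]
wrist_force: [0.0, -0.2, 0.3]
grip_width: 0.0453
finger_force: 7.8
jaw [0.6253 0.0507 0.0875] x [0.6144 0.6365]
jaw [0.626  0.0034 0.0875] x [0.6144 0.6366]
ring 667 ((0.6249594688415527, 0.028531020507216454), 0.012026120908558369) 0.02612257086784648
block top 0.012282455333683651
[0.5478 0.0271 0.0692] [ 0.   -0.2   0.31] [ 1.e+00 -6.e-04 -7.e-04]
```

```bash
python3 -m creep '[[[4.5,0.05,0.15,-1,0,0,0],[4.5,0,0,-1.5,0,0,0],[4.5,0,0,-1.5,0,0,0],[4.5,0,0,-1,0,0,0],[4.5,0,0,-0.4,0,0,0],[4.5,0,0,0,0,0,0],[4.5,0,0,0,0,0,0],[4.5,0,0,0,0,0,0]]]'
python3 j.py
```

```text
clock: 7.45
tool_pos: [0.549, 0.0289, 0.0159]
tcp_rot: [[1.0, -0.001, 0.001], [-0.001, -1.0, -0.0], [0.001, 0.0, -1.0]]
wrist_force: [-0.4, -0.3, -0.3]
grip_width: 0.0447
finger_force: 7.8
jaw [0.6271 0.0525 0.0342] x [0.6156 0.6375]
jaw [0.6278 0.0053 0.0344] x [0.6156 0.6377]
ring 1345 ((0.6179881691932678, 0.023178406059741974), 0.020450420677661896) 0.026165290822194487
block top 0.012285938422047725
[0.549  0.0289 0.0159] [-0.44 -0.31 -0.29] [ 1.e+00 -6.e-04  1.e-03]
```

View pics/j.png

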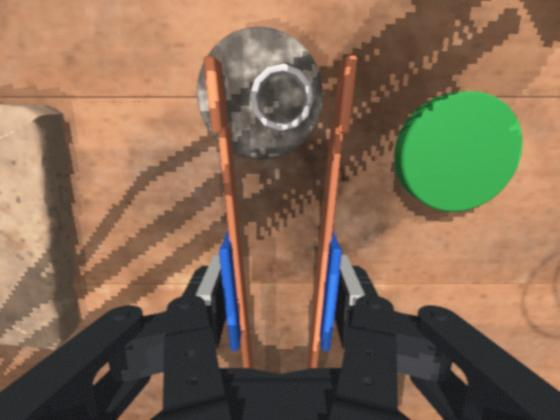

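The ring at (281,98) lies centred between the jaws. I lower 2 mm more and squeeze slowly.

```bash
python3 -m creep '[[[4.4,0,0,-0.2,0,0,0],[4.2,0,0,0,0,0,0],[4,0,0,0,0,0,0],[3.8,0,0,0,0,0,0],[3.6,0,0,0,0,0,0],[3.4,0,0,0,0,0,0],[3.2,0,0,0,0,0,0],[3.0,0,0,0,0,0,0],[2.8,0,0,0,0,0,0],[2.8,0,0,0,0,0,0]]]' 30
python3 j.py
```

```text
clock: 8.75
tool_pos: [0.5487, 0.0289, 0.0134]
tcp_rot: [[1.0, -0.001, 0.0], [-0.001, -1.0, -0.0], [0.0, 0.0, -1.0]]
wrist_force: [-0.2, -0.6, 1.5]
grip_width: 0.033
finger_force: 29.8
jaw [0.6275 0.0426 0.0302] x [0.6152 0.6372]
jaw [0.6279 0.0151 0.0303] x [0.6153 0.6373]
ring 1424 ((0.6251386404037476, 0.028778579086065292), 0.012338985688984394) 0.026127264060097237
block top 0.012271807304651359
[0.5487 0.0289 0.0134] [-0.18 -0.6   1.46] [ 1.e+00 -6.e-04  1.e-04]
```

View pics/j.png

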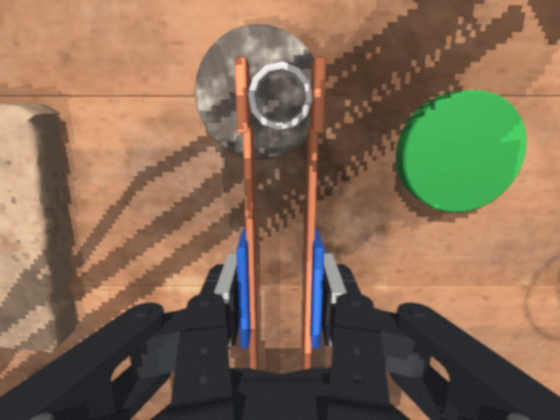

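The ring is pinched between both jaws (crop of the gap 250–313). Now lift it.

```bash
python3 -m creep '[[[2.8,0,0,0.3,0,0,0],[2.8,0,0,0.7,0,0,0],[2.8,0,0,1.2,0,0,0],[2.8,0,0,1.6,0,0,0],[2.8,0,0,1.6,0,0,0],[2.8,0,0,1.6,0,0,0],[2.8,0,0,1.2,0,0,0],[2.8,0,0,0.8,0,0,0],[2.8,0,0,0,0,0,0],[2.8,0,0,0,0,0,0]]]'
python3 -m creep '[[[2.8,-0.1,-0.7,0,0,0,0],[2.8,-0.2,-1.5,0,0,0,0],[2.8,-0.3,-2.3,0,0,0,0],[2.8,-0.4,-2.8,0,0,0,0],[2.8,-0.4,-2.8,0,0,0,0],[2.8,-0.4,-2.8,0,0,0,0],[2.8,-0.4,-2.8,0,0,0,0],[2.8,-0.4,-2.8,0,0,0,0],[2.8,-0.4,-2.8,0,0,0,0],[2.8,-0.4,-2.8,0,0,0,0]]]'
python3 -m creep '[[[2.8,-0.3,-2.8,0,0,0,0],[2.8,-0.2,-2.0,0,0,0,0],[2.8,-0.1,-1.4,0,0,0,0],[2.8,0,-0.8,0,0,0,0],[2.8,0,0,0,0,0,0],[2.8,0,0,0,0,0,0],[2.8,0,0,0,0,0,0],[2.8,0,0,0,0,0,0]]]'
python3 - <<'E'
from h import *
f=grab('wrist');W=cloud(f);cv2.imwrite('pics/fin.png',f['pixels'][:,:,::-1]);s=f['s']
p=f['pixels'].astype(int);t=s['tool_pos'];gray=(abs(p[...,0]-p[...,2])<40)&(abs(W[...,0]-t[0]-.0765)<.02)&(abs(W[...,1]-t[1])<.014)&(W[...,2]>.08)
q=W[gray];print('ring',len(q),cv2.minEnclosingCircle(q[:,:2].astype(np.float32)),np.median(q[:,2]))
q=W[(W[...,2]>.044)&(W[...,2]<.057)];print('bowl',cv2.minEnclosingCircle(q[:,:2].astype(np.float32)))
print(t,s['wrist_force'],s['joint_vel'].max())
E
```

```text
clock: 10.05
tool_pos: [0.5481, 0.0289, 0.1028]
tcp_rot: [[1.0, -0.0, -0.001], [-0.0, -1.0, -0.0], [-0.001, 0.0, -1.0]]
wrist_force: [-0.0, -1.3, -0.7]
grip_width: 0.0327
finger_force: 29.9
clock: 11.3
tool_pos: [0.5136, -0.2143, 0.1032]
tcp_rot: [[1.0, -0.002, -0.001], [-0.002, -1.0, -0.0], [-0.001, 0.0, -1.0]]
wrist_force: [0.3, 0.7, -1.8]
grip_width: 0.0331
finger_force: 29.9
clock: 12.3
tool_pos: [0.5088, -0.2816, 0.1034]
tcp_rot: [[1.0, 0.0, 0.0], [0.0, -1.0, -0.0], [0.0, 0.0, -1.0]]
wrist_force: [0.4, -0.6, -1.2]
grip_width: 0.033
finger_force: 29.9
ring 1872 ((0.581738293170929, -0.2815872132778168), 0.01987948641180992) 0.11570235226615821
bowl ((0.5860720872879028, -0.28163519501686096), 0.05490123853087425)
[ 0.50879037 -0.28156329  0.10343076] [ 0.38185181 -0.60949988 -1.24024236] 0.0038608563448864213
```

View pics/fin.png

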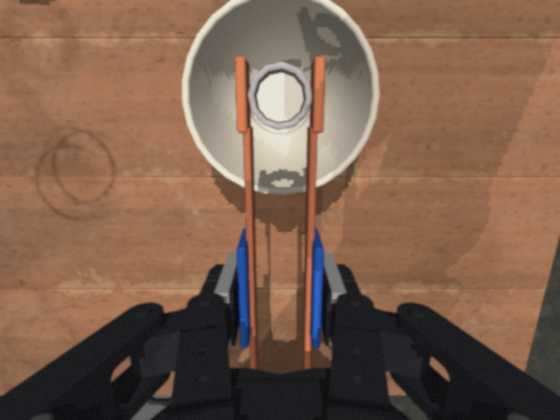

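The ring is held between the jaws at (281,96), over the middle of the bowl and still. I'm handing in.

```bash
python3 -c "
from bench import env
print(env.close_job())"
```

```text
the job is handed in; nothing more can be done
None
```

I handed the job in at about 12 s with the silver ring pinched in the tongs' jaws, still over the middle of the bowl with its underside about 100 mm up; the hand-in returned no verdict.

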